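# Slide the rack home into the corner stop

## Robot

A 7-joint arm with a two-finger parallel gripper is mounted at the origin on a cart in front of the work surface, level with it; the furniture and walls round the work are solid. World frame = base frame: x ahead of the robot, y to its left, z up, the work surface at z = 0. Lengths are in m, angles in degrees, forces in N, time in s.
With the tool pointing down it reaches from about 0.4 to 0.875 m from the base axis. Payload 19.3 kg.
Tool frame: the origin (TCP) lies midway between the tips of the shut fingers; the grasp point (between the pads) lies 19 mm behind it; z points along the fingers, y is the line along which they close (so a half turn about z gives the same grasp; the last joint's range is limited). The gripper opens to 85 mm and grips with 20 to 120 N. Pads are 22 mm wide; open, the fingers measure 114 mm over their backs; the gripper's body (76 mm by 85 mm) begins 54 mm behind the grasp point. The pads swing forward as they close: fully open they stand 13 mm farther back than shut.
Start: joints at [70.061, 29.874, -2.08, 91.645, 1.215, 58.505, -6.463], TCP at [0.171, -0.601, 0.231] pointing down, gripper open.
Joint ranges: [-166.77, 166.77], [-17.47, 122.26], [-85.68, 81.53], [9.62, 139.38], [-72.42, 252.41], [9.2, 110.78], [-144.41, 144.41]. Speed limits (degrees/s): [108.29, 108.29, 136.94, 136.94, 172.46, 172.46, 172.46].

## Interface

Orientations are given as [roll, pitch, yaw] about the fixed x, y, z axes, in that order (R = Rz(yaw) Ry(pitch) Rx(roll)).
In Python, from bench import get_state, viewer, ticket gives the robot as it stands.
- The arm moves only by the shell command python3 -m inch 'ROWS' [FORCE]. ROWS is a JSON object whose one key "motion" holds a list of rows, each a list of 3 entries, a list of its own where there are three numbers: the shift along the world's x, y, z in units of 60 mm (1.0 is 60 mm), then the turn, a rotation vector about the world's x, y, z in units of 10 degrees (1.0 is 10 degrees), then the opening, from 0 (shut) to 1 (fully open). A call has 1 to 5 rows; each row shifts and turns the commanded pose from where the row before left it; what a row does not reach is not made up. A row lasts 1/8 s, in which the tool goes at most 62.5 mm and 10.7 degrees, less where a joint would pass 70% of its speed; a pose out of reach is approached as far as the arm can. A call is refused whole if a number of a shift passes 1 or a number of a turn 1, either way. A call with a gripper value outside its range is refused whole. The fingers move at their own pace and stop on an object; FORCE is the grip in N (left out, the last holds). Time passes only in rows, so rows that do not move let the fingers close. It gives the time, the measured TCP pose, the force, the opening and the grip force at its end, in the units of the state.
- get_state(): the state, without advancing time (a new reading comes with each control period).
- viewer.snapshot(name): name is "side" or "top"; returns (picture, depth): 420x560x3 uint8, red, green, blue; 420x560 float32, m along the optical axis (not along the pixel's ray), 0 where there is no reading.
- viewer.calibration(name): a dict with "K" (3x3 intrinsics, pixels), "camera_from_world" (4x4, takes a point from world to camera coordinates). Camera axes: x right, y down, z forward; pixel columns grow to the right and rows downward; lengths in m; the calibration is good to about 2 mm. A picture is of the moment at which its call begins. calibration takes no time and is no camera call.
- ticket.sign_off(): hands the job in; it is judged then, once.
The state is a dict: "time": time; "joint_pos": joint angles; "qd": joint speeds; "joint_efforts": joint torques, N m; "position": TCP position; "orientation": TCP orientation; "contact_force": force on the tool from outside, world axes, zero at the start; "wrist_torque": the same for the moment, N m; "opening": finger opening in m; "finger_force": force on a finger pad.
Only numpy, scipy, OpenCV 4.12 (cv2) and the standard library are available. Lean on these libraries where they do the work, as an engineer would, in place of code of your own. Each camera call takes 0.05 s, during which the arm holds its last target. There are 200 camera calls.

## Task

Push the loose cuvette rack (the low, open-topped oblong rack standing in front of the metal corner stop) along the worktop until it sits fully home in the corner: one long side flush against the long rail and one end against the short rail. Only push it with the fingers, do not pick it up, and leave the bottle, the vial and the roll of tape where they stand.

Things in the scene. Friction and masses are not known exactly. Their poses are not given: they have to be found in the camera images.
- rack: Open oblong rack, 44 (x) by 110 (y) by 30 mm high, 0.1 to 0.21 kg. Origin: centre of its underside, z up. Base plate 4 mm, full end walls; the long sides are only a rim at z 22 to 30 mm, 1 mm in from the base edge, open below it: fingertips 15 mm above the worktop meet the rim. Both ends alike, may be seated either way round. Starts turned up to 0.45 rad from the rail.
- corner_stop: Two plain aluminium rails, 12 mm thick, 18 mm high, fixed to the worktop at a right angle. Origin: inner corner, on the worktop. The long rail runs 220 mm along -y, inner face at x = 0; the short rail 75 mm along -x, inner face at y = 0. Fully home, the rack's origin is at x = -22, y = -55 mm in this frame, its long sides along y. Frame turned -0.15 to 0.20 rad from the world's.
- amber_bottle: A loose closed bottle, 48 mm across and 98 mm high, left of the short rail. Origin at the centre of its underside. Leave it.
- capped_vial: A loose capped vial, 28 mm across and 60 mm high, behind the long rail. Origin at the centre of its underside. Leave it.
- tape: A loose roll of tape lying flat, 68 mm across and 19 mm high, in front of and to the left of the short rail. Origin at the centre of its underside. Leave it.
There are look-alikes about, which are no part of the job. There is more than one size of the rack; the one meant has the size given above.

How it is judged (in metres and radians):
At the end, for the whole second after the job is handed in: The rack stands flat and still on the worktop with its origin within 3.5 mm of fully home, square to both rails (no gap over 3.5 mm at its middle), its long side within 0.04 rad of the long rail; bottle, vial and tape are within 15 mm of where they stood (x of rack in the frame of corner_stop between -0.0255 and -0.019 m and y of rack in the frame of corner_stop between -0.0585 and -0.052 m and angle between the y axis of rack and the y axis of corner_stop, either way round below 0.04 rad and height (world z) of rack below 0.003 m and angle between rack's own z axis and vertical below 0.04 rad and linear speed of rack below 0.005 m/s and distance of each of amber_bottle, capped_vial, tape from where it was at the start of the episode below 0.015 m); the robot touches nothing.
It fails at once if the rack is lifted (its origin over 12 mm above the worktop) (height (world z) of rack above 0.012 m).
It fails at once if the rack is tipped by more than 0.25 rad (angle between rack's own z axis and vertical above 0.25 rad).
It fails at once if the bottle is moved more than 15 mm (distance of amber_bottle from where it was at the start of the episode above 0.015 m).
It fails at once if the vial is moved more than 15 mm (distance of capped_vial from where it was at the start of the episode above 0.015 m).
It fails at once if the roll of tape is moved more than 15 mm (distance of tape from where it was at the start of the episode above 0.015 m).
It also fails if it takes over 64 s, if anything falls off the work surface, if the arm or the gripper's body presses on something with over 40 N, if the wrist force passes 120 N, or if a joint passes its speed limit or range.

## Working session

There is one attempt and no reset: what is moved stays moved. The work goes in short steps, Python scripts to look and compute and a shell command to move; the robot and the scene stay as the last step left them, time stands still between calls to the robot, and variables do not carry over. Pictures are saved under pics/ and viewed, at most 10 in all, crops included, and the job is handed in when it is done.

```bash
mkdir -p pics; ls; python3 - <<'E'
from bench import get_state, viewer
import cv2,numpy as np
for n in("top","side"):
    p,d=viewer.snapshot(n); cv2.imwrite(f"pics/{n}0.png",p[...,::-1]); np.save(f"pics/{n}0.npy",d)
    c=viewer.calibration(n); print(n,np.round(c["K"],1).tolist(),np.round(c["camera_from_world"],3).tolist())
s=get_state();print(s["time"],s["position"],s["orientation"],s["opening"])
E
```

```text
pics
top [[436.1, 0.0, 277.7], [0.0, 436.1, 206.7], [0.0, 0.0, 1.0]] [[0.008, -1.0, -0.01, 0.108], [-0.983, -0.006, -0.185, 0.568], [0.185, 0.011, -0.983, 1.089], [0.0, 0.0, 0.0, 1.0]]
side [[471.4, 0.0, 278.2], [0.0, 471.4, 205.6], [0.0, 0.0, 1.0]] [[0.999, -0.05, 0.0, -0.551], [-0.023, -0.471, -0.882, 0.106], [0.044, 0.881, -0.472, 1.034], [0.0, 0.0, 0.0, 1.0]]
0.1 [ 0.17129034 -0.60078483  0.23082054] [-1.79945975e+02  3.74582576e-03  1.59171914e+01] 0.08569336463941811
```

View pics/top0.png

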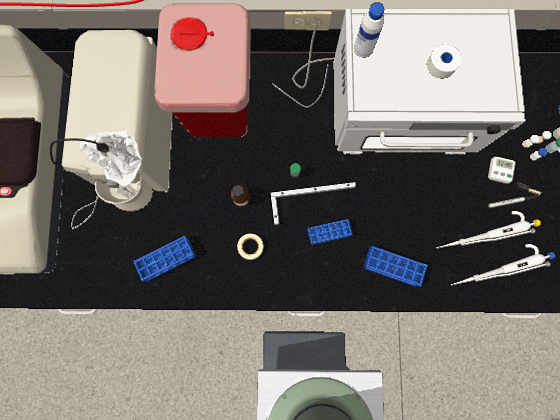

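View pics/side0.png

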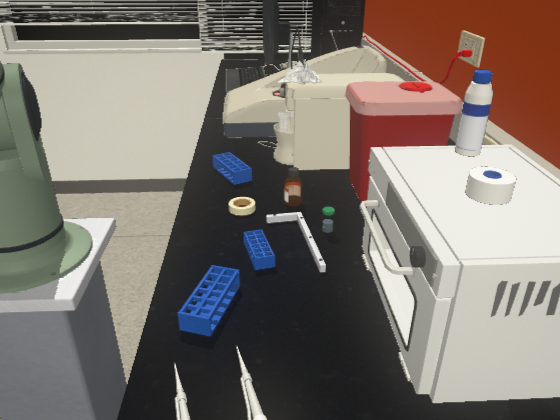

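Blue rack candidates in the top view are A at (164,258), B at (330,232) and C at (396,266). B is the small one in front of the stop. I'll measure all three by their rim size, along with the rails and the loose items.

```bash
cat > m.py <<'E'
import cv2,numpy as np
from bench import viewer
def snap(n="top"):
    return viewer.snapshot(n)[0]
def cast(px,z,n="top"):
    c=viewer.calibration(n);T=np.array(c["camera_from_world"]);R=T[:3,:3];o=-R.T@T[:3,3]
    px=np.asarray(px,float).reshape(-1,2)
    d=np.c_[px,np.ones(len(px))]@np.linalg.inv(c["K"]).T@R
    return (o+d*((z-o[2])/d[:,2])[:,None])[:,:2]
def blobs(mask,amin=30):
    cs,_=cv2.findContours(mask.astype(np.uint8),cv2.RETR_EXTERNAL,cv2.CHAIN_APPROX_NONE)
    return [c[:,0,:] for c in cs if cv2.contourArea(c)>amin]
def blue(p):
    h=cv2.cvtColor(p,cv2.COLOR_RGB2HSV);return (h[...,0]>100)&(h[...,0]<125)&(h[...,1]>120)&(h[...,2]>60)
def rect(c,z):
    (cx,cy),(a,b),t=cv2.minAreaRect((cast(c,z)*1000).astype(np.float32))
    if a>b:a,b,t=b,a,t+90          # b long; direction of long side = t+90
    return np.round([cx,cy,a,b,(t+90+90)%180-90],1)   # angle of long side from +x deg
def rail(p):
    h=cv2.cvtColor(p,cv2.COLOR_RGB2HSV);m=(h[...,1]<60)&(h[...,2]>120)
    r=np.zeros_like(m);r[175:230,262:362]=1
    return max(blobs(m&r),key=cv2.contourArea)
E
python3 - <<'E'
from m import *
p=snap()
for c in blobs(blue(p),300):
    print("blue",c.mean(0).round(),rect(c,.03),rect(c,.04))
c=rail(p);w=cast(c,.018)*1000
i=[np.argmin(c@v) for v in([1,1],[-1,0],[0,-1])]; 
print("rail rect",rect(c,.018)); print(cv2.approxPolyDP((w).astype(np.float32),5,True)[:,0].round(1).tolist())
h=cv2.cvtColor(p,cv2.COLOR_RGB2HSV)
for nm,roi,z in(("bottle",(215,265,170,220),.098),("vial",(280,310,155,185),.06),("tape",(232,270,228,265),.019)):
    x0,x1,y0,y1=roi; m=np.zeros(p.shape[:2],bool); m[y0:y1,x0:x1]=1; m&=(h[...,2]>90)|((h[...,1]>120)&(h[...,2]>60))
    c=max(blobs(m,10),key=cv2.contourArea); print(nm,c.mean(0).round(),(cast(c.mean(0),z)*1000).round())
cv2.imwrite("pics/crop1.png",cv2.resize(p[160:280,210:390],None,fx=4,fy=4,interpolation=2)[...,::-1])
E
```

```text
blue [395. 266.] [ 415.8 -194.2   64.4  156.7   71. ] [ 415.3 -191.7   63.9  155.4   71. ]
blue [164. 259.] [431.2 408.7  66.1 153.8 -62. ] [430.6 406.   65.5 152.5 -62. ]
blue [329. 231.] [505.1 -25.2  48.1 114.7 -77.2] [503.8 -24.2  47.7 113.7 -77.2]
rail rect [585.9  12.   86.6 232.9 -82.4]
[[640.5, -98.0999984741211], [614.0999755859375, 127.80000305175781], [528.9000244140625, 121.5999984741211], [529.0, 110.9000015258789], [603.0, 116.9000015258789], [629.2000122070312, -87.0]]
bottle [238. 200.] [[576. 212.]]
vial [295. 169.] [[667.  67.]]
tape [250. 246.] [[467. 185.]]
```

View pics/crop1.png

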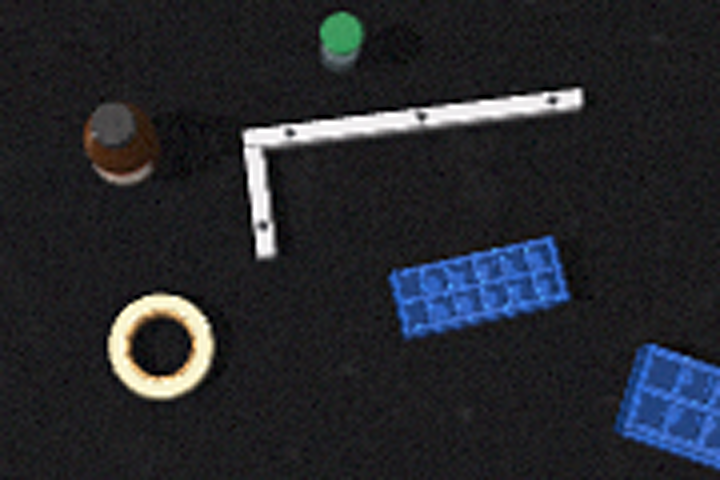

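The crop confirms B: its rim is about 48x115 mm with mask bias, against 64x155 mm for A and C. In the crop the rack is at about (480,287) and the inner corner at (265,150).

The stop frame has its origin at (603,117) mm and yaw 7.3°. The rack is about (-115,-129) mm in that frame, turned 5.5° from the rail.

Plan: push +x with half-open fingers squared to the rail, then push the end in +y. First I'll move over the spot in front of the rack.

```bash
python3 -m inch '{"motion":[[[0.45,0.93,0],[0,0,-0.86],0.5],[[0.45,0.93,0],[0,0,0],0.5],[[0.45,0.93,0],[0,0,0],0.5],[[0.45,0.93,0],[0,0,0],0.5],[[0.45,0.93,0],[0,0,0],0.5]]}'; python3 -m inch '{"motion":[[[0.45,0.93,0],[0,0,0],0.5],[[0.45,0.93,0],[0,0,0],0.5],[[0.45,0.93,0],[0,0,0],0.5],[[0.45,0.93,0],[0,0,0],0.5],[[0,0,0],[0,0,0],0.5]]}'
```

```text
time: 0.78
position: [0.3069, -0.3202, 0.2314]
orientation: [180.0, -0.0, 7.3]
contact_force: [2.0, 0.3, 0.8]
opening: 0.0427
finger_force: 0.0
time: 1.4
position: [0.4158, -0.095, 0.2313]
orientation: [-179.9, -0.0, 7.7]
contact_force: [-0.1, -1.2, -0.8]
opening: 0.0423
finger_force: 0.0
```

```bash
python3 -m inch '{"motion":[[[0.5,0.9,0],[0,0,0],0.5],[[0,0.13,-0.8],[0,0,0],0.5],[[0,0,-0.9],[0,0,0],0.5],[[0,0,-0.9],[0,0,0],0.5],[[0,0,-0.3],[0,0,0],0.5]]}'; python3 -m inch '{"motion":[[[0,0,-0.4],[0,0,0],0.5],[[0,0,-0.35],[0,0,0],0.5],[[0,0,0],[0,0,0],0.5]]}'
python3 - <<'E'
from m import *
p=snap("side"); q=snap()
cv2.imwrite("pics/a.png",np.hstack([cv2.resize(p[180:320,180:380],None,fx=2,fy=2),cv2.resize(q[160:300,210:410],None,fx=2,fy=2)])[...,::-1])
E
```

```text
time: 2.02
position: [0.4426, -0.0377, 0.0546]
orientation: [-180.0, 0.2, 7.3]
contact_force: [1.0, -0.2, 0.2]
opening: 0.0426
finger_force: 0.0
time: 2.4
position: [0.4434, -0.0376, 0.0113]
orientation: [180.0, 0.1, 7.3]
contact_force: [0.4, 0.8, 0.9]
opening: 0.0428
finger_force: 0.0
```

View pics/a.png

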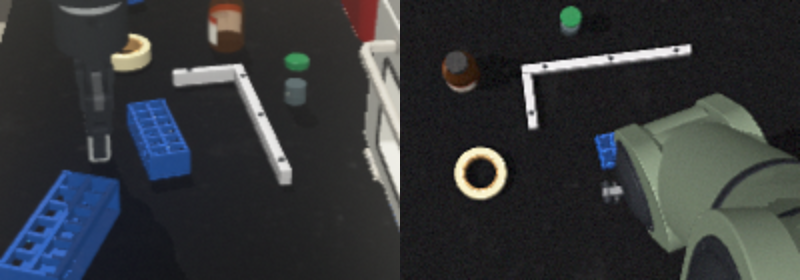

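The side view on the left shows the fingers at (98,150), in front of the rack's long side and clear of rack C. The top view on the right is mostly hidden by the arm. Now I'll push along the stop's +x.

```bash
python3 -m inch '{"motion":[[[0.25,0.032,0],[0,0,0],0.5],[[0.25,0.032,0],[0,0,0],0.5],[[0.2,0.026,0],[0,0,0],0.5],[[0.2,0.026,0],[0,0,0],0.5],[[0.2,0.026,0],[0,0,0],0.5]]}'; python3 -m inch '{"motion":[[[0.2,0.026,0],[0,0,0],0.5],[[0.2,0.026,0],[0,0,0],0.5],[[0.2,0.026,0],[0,0,0],0.5],[[0.1,0.013,0],[0,0,0],0.5],[[0,0,0],[0,0,0],0.5]]}'
python3 - <<'E'
from m import *
p=snap("side"); q=snap()
cv2.imwrite("pics/b.png",np.hstack([cv2.resize(p[180:320,180:380],None,fx=2,fy=2),cv2.resize(q[160:300,210:410],None,fx=2,fy=2)])[...,::-1])
E
```

```text
time: 3.12
position: [0.511, -0.0285, 0.0123]
orientation: [180.0, 0.0, 7.3]
contact_force: [-2.7, 0.1, 2.2]
opening: 0.0427
finger_force: 1.4
time: 3.75
position: [0.5528, -0.0229, 0.0122]
orientation: [-180.0, -0.0, 7.3]
contact_force: [0.3, 0.1, 0.4]
opening: 0.0426
finger_force: 0.0
```

View pics/b.png

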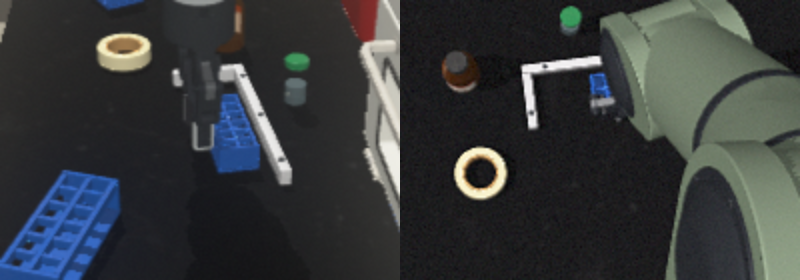

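The side view shows the rack square and close to the long rail, with a small gap left. I'll continue slowly until I feel contact.

```bash
python3 -m inch '{"motion":[[[0.08,0.01,0],[0,0,0],0.5],[[0.06,0.008,0],[0,0,0],0.5],[[0.04,0.005,0],[0,0,0],0.5],[[0.02,0.002,0],[0,0,0],0.5]]}';python3 -m inch '{"motion":[[[0.02,0.002,0],[0,0,0],0.5],[[0.02,0.002,0],[0,0,0],0.5]]}';
```

```text
time: 4.35
position: [0.5644, -0.0215, 0.0123]
orientation: [-180.0, 0.0, 7.3]
contact_force: [-2.6, 0.2, 0.4]
opening: 0.0428
finger_force: 0.9
time: 4.6
position: [0.5668, -0.0214, 0.0123]
orientation: [180.0, 0.0, 7.3]
contact_force: [-0.9, 0.1, -0.8]
opening: 0.0425
finger_force: 0.5
```

```bash
python3 -m inch '{"motion":[[[0.03,0.004,0],[0,0,0],0.5],[[0.03,0.004,0],[0,0,0],0.5]]}';python3 -m inch '{"motion":[[[0.03,0.004,0],[0,0,0],0.5],[[0.03,0.004,0],[0,0,0],0.5]]}';
```

```text
time: 4.85
position: [0.5681, -0.0214, 0.012]
orientation: [180.0, 0.3, 7.3]
contact_force: [-22.0, -1.9, 17.5]
opening: 0.0427
finger_force: 11.0
time: 5.1
position: [0.5682, -0.0214, 0.0118]
orientation: [179.9, 0.7, 7.3]
contact_force: [-44.5, -3.4, 38.5]
opening: 0.0424
finger_force: 22.3
```

The rack is seated on the long rail: the TCP is at x -52 in the stop frame, as predicted. I'll back off, lift and shut the fingers, then move toward the rack's free end.

```bash
python3 -m inch '{"motion":[[[-0.3,-0.04,0],[0,0,0],0.5],[[-0.5,-0.06,0],[0,0,0],0.5],[[0,0,0.9],[0,0,0],0.5],[[0.1,-0.9,0.3],[0,0,0],0],[[0.1,-0.9,0],[0,0,0],0]]}';python3 -m inch '{"motion":[[[0,0,0],[0,0,0],0],[[0,0,0],[0,0,0],0]]}'
python3 - <<'E'
from m import *
p=snap("side"); q=snap()
cv2.imwrite("pics/c.png",np.hstack([cv2.resize(p[180:320,180:380],None,fx=2,fy=2),cv2.resize(q[160:300,210:410],None,fx=2,fy=2)])[...,::-1])
for c in blobs(blue(q)&(np.arange(560)<380)&(np.arange(560)>240),50):
    print(rect(c,.03), cast(c[np.argmin(c[:,0])],.03))
E
```

```text
time: 5.72
position: [0.5395, -0.1357, 0.0863]
orientation: [179.9, -0.2, 7.4]
contact_force: [0.6, -1.0, -0.8]
opening: 0.0069
finger_force: 0.0
time: 5.98
position: [0.5381, -0.134, 0.0842]
orientation: [-180.0, -0.0, 7.3]
contact_force: [0.3, 1.1, -0.0]
opening: 0.0002
finger_force: 0.0
[ 434.4 -140.9   44.4   64.1  -18.1] [[ 0.41555284 -0.11138831]]
[594.9 -15.6  48.8 114.5 -82. ] [[0.60915052 0.04145668]]
[1078.5 -144.9   28.5   58.3   70.7] [[ 1.10160303 -0.12204199]]
[1153.4 -164.1   29.    52.3   -2. ] [[ 1.1530628  -0.14959829]]
```

View pics/c.png

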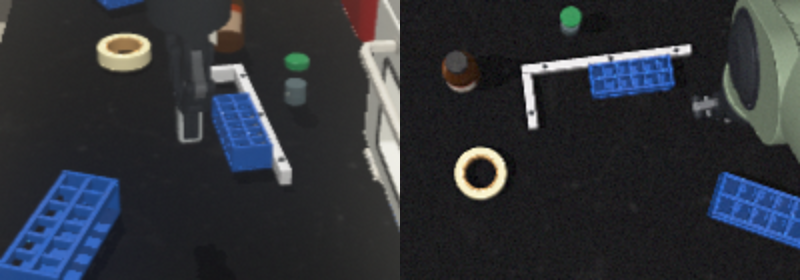

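The rack is flush on the long rail, with angle -82.0° against -82.7° for the rail, and about 75 mm short of the short rail. I'll place the shut fingers behind its free end and lower them.

```bash
python3 -m inch '{"motion":[[[0.6,0.15,0],[0,0,0],0],[[0.6,0.15,0],[0,0,0],0],[[0,0,-0.6],[0,0,0],0],[[0,0,-0.6],[0,0,0],0],[[0,0,0],[0,0,0],0]]}'
```

```text
time: 6.7
position: [0.6085, -0.1147, 0.0102]
orientation: [-179.9, 0.2, 7.4]
contact_force: [0.6, 0.3, -0.0]
opening: 0.0003
finger_force: 0.0
```

```bash
python3 -m inch '{"motion":[[[-0.025,0.2,0],[0,0,0],0],[[-0.025,0.2,0],[0,0,0],0],[[-0.025,0.2,0],[0,0,0],0],[[-0.025,0.2,0],[0,0,0],0],[[-0.025,0.2,0],[0,0,0],0]]}'
python3 -m inch '{"motion":[[[-0.025,0.2,0],[0,0,0],0],[[-0.025,0.2,0],[0,0,0],0],[[-0.013,0.1,0],[0,0,0],0],[[0,0,0],[0,0,0],0]]}'
python3 - <<'E'
from m import *
p=snap("side")
cv2.imwrite("pics/d.png",cv2.resize(p[180:320,180:380],None,fx=3,fy=3)[...,::-1])
E
```

```text
time: 7.32
position: [0.6026, -0.0557, 0.0126]
orientation: [180.0, -0.0, 7.3]
contact_force: [0.1, -3.0, 3.1]
opening: -0.0004
finger_force: 1.6
time: 7.82
position: [0.5985, -0.0256, 0.0122]
orientation: [-180.0, 0.0, 7.4]
contact_force: [0.4, 0.0, -0.2]
opening: -0.0
finger_force: 0.0
```

View pics/d.png

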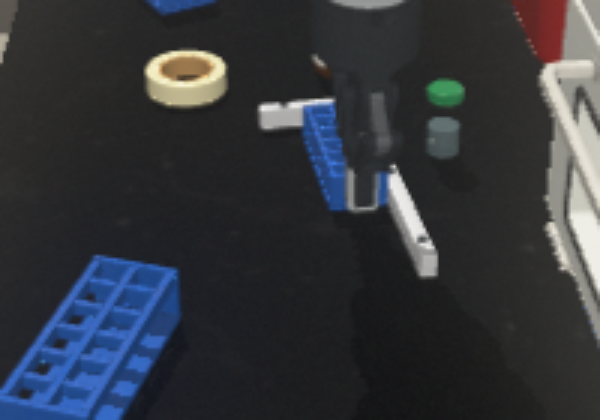

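The rack slid along the rail and its far end is now near the short rail at (300,112). By the numbers about 16 mm remain, so I'll creep until contact.

```bash
python3 -m inch '{"motion":[[[-0.013,0.1,0],[0,0,0],0],[[-0.01,0.06,0],[0,0,0],0],[[-0.005,0.03,0],[0,0,0],0],[[-0.004,0.03,0],[0,0,0],0]]}'
python3 -m inch '{"motion":[[[-0.004,0.03,0],[0,0,0],0],[[-0.004,0.03,0],[0,0,0],0]]}'
```

```text
time: 8.38
position: [0.5967, -0.0131, 0.0123]
orientation: [180.0, 0.0, 7.3]
contact_force: [0.1, -0.7, 0.1]
opening: -0.0
finger_force: 0.4
time: 8.62
position: [0.5963, -0.0095, 0.0123]
orientation: [-180.0, -0.0, 7.3]
contact_force: [-1.0, -0.5, -1.4]
opening: -0.0002
finger_force: 0.4
```

```bash
python3 -m inch '{"motion":[[[-0.004,0.03,0],[0,0,0],0],[[-0.004,0.03,0],[0,0,0],0]]}'
python3 -m inch '{"motion":[[[-0.004,0.03,0],[0,0,0],0],[[0,0,0],[0,0,0],0]]}'
```

```text
time: 8.88
position: [0.5961, -0.0071, 0.0124]
orientation: [179.9, -0.0, 7.3]
contact_force: [3.2, -11.9, 2.0]
opening: -0.0001
finger_force: 6.1
time: 9.12
position: [0.5961, -0.007, 0.0126]
orientation: [179.8, -0.0, 7.2]
contact_force: [4.2, -15.2, 0.8]
opening: -0.0001
finger_force: 7.7
```

Contact on the short rail, with the TCP at y -122 as expected. I'll back off, lift clear and measure.

```bash
python3 -m inch '{"motion":[[[0.025,-0.2,0],[0,0,0],0],[[0.06,-0.5,0],[0,0,0],0],[[0,0,1],[0,0,0],0.5],[[-0.2,-0.8,0.3],[0,0,0],0.5],[[-0.6,-0.6,0],[0,0,0],0.5]]}';python3 -m inch '{"motion":[[[-0.6,0,0],[0,0,0],0.5],[[0,0,0],[0,0,0],0.5]]}'
python3 - <<'E'
from m import *
q=snap()
cv2.imwrite("pics/e.png",cv2.resize(q[160:280,210:390],None,fx=4,fy=4,interpolation=2)[...,::-1])
m=blue(q)&(np.arange(560)<380)&(np.arange(560)>240); m[:170]=0
R=np.array([[.992,.127],[-.127,.992]])
for c in blobs(m,50):
    r=rect(c,.03); print(r, R@(r[:2]-[603,117]))
c=rail(q);print(cv2.approxPolyDP((cast(c,.018)*1000).astype(np.float32),5,True)[:,0].round(1).tolist())
h=cv2.cvtColor(q,cv2.COLOR_RGB2HSV)
for nm,roi,z in(("bottle",(215,265,170,220),.098),("vial",(280,310,155,185),.06),("tape",(232,270,228,265),.019)):
    x0,x1,y0,y1=roi; m=np.zeros(q.shape[:2],bool); m[y0:y1,x0:x1]=1; m&=(h[...,2]>90)|((h[...,1]>120)&(h[...,2]>60))
    c=max(blobs(m,10),key=cv2.contourArea); print(nm,(cast(c.mean(0),z)*1000).round())
E
```

```text
time: 9.75
position: [0.5538, -0.132, 0.0919]
orientation: [179.9, -0.2, 7.3]
contact_force: [0.7, -0.8, -1.4]
opening: 0.0428
finger_force: 0.0
time: 10.0
position: [0.5145, -0.1311, 0.0905]
orientation: [180.0, 0.1, 7.2]
contact_force: [-0.3, 0.2, 0.8]
opening: 0.0426
finger_force: 0.0
[ 434.4 -140.9   44.4   64.1  -18.1] [-200.0045 -234.4246]
[584.7  60.   48.4 110.3 -82.4] [-25.3926 -54.2199]
[[640.5, -98.0999984741211], [614.0999755859375, 127.80000305175781], [528.9000244140625, 121.5999984741211], [529.0, 110.9000015258789], [600.2000122070312, 122.30000305175781], [608.5999755859375, 114.19999694824219], [620.2999877929688, 13.600000381469727], [628.7000122070312, 13.600000381469727], [617.5999755859375, 8.199999809265137], [629.2000122070312, -87.0]]
bottle [[577. 214.]]
vial [[668.  67.]]
tape [[467. 185.]]
```

View pics/e.png

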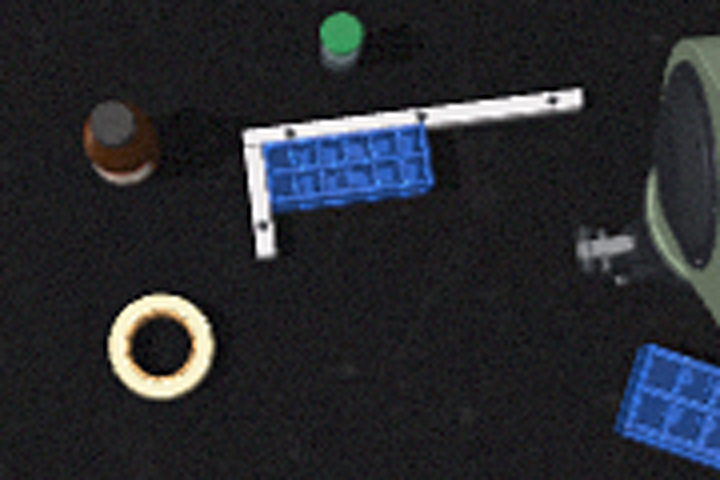

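The rack looks home in the corner at crop (348,168), with the bottle, vial and tape unmoved. For certainty I'll give a light final +x press on its middle, so any gap left by the end push closes.

```bash
python3 -m inch '{"motion":[[[0.07,1,0],[0,0,0],0.5],[[0.07,1,0],[0,0,0],0.5],[[0.07,1,0],[0,0,0],0.5],[[0,0,-0.7],[0,0,0],0.5],[[0,0,-0.6],[0,0,0],0.5]]}';python3 -m inch '{"motion":[[[0,0,0],[0,0,0],0.5],[[0.2,0.026,0],[0,0,0],0.5],[[0.15,0.02,0],[0,0,0],0.5],[[0.03,0.004,0],[0,0,0],0.5]]}'
```

```text
time: 10.68
position: [0.5302, 0.0515, 0.0112]
orientation: [-180.0, -0.1, 7.5]
contact_force: [0.4, -0.2, 0.1]
opening: 0.0425
finger_force: 0.0
time: 11.18
position: [0.5535, 0.0529, 0.0133]
orientation: [-180.0, -0.1, 7.3]
contact_force: [-0.1, -0.0, -1.2]
opening: 0.0427
finger_force: 0.0
```

```bash
python3 -m inch '{"motion":[[[0.03,0.004,0],[0,0,0],0.5],[[0.03,0.004,0],[0,0,0],0.5]]}';python3 -m inch '{"motion":[[[0.03,0.004,0],[0,0,0],0.5],[[0.01,0.001,0],[0,0,0],0.5]]}'
```

```text
time: 11.42
position: [0.5557, 0.0532, 0.0125]
orientation: [180.0, -0.0, 7.3]
contact_force: [-0.5, -0.3, -0.3]
opening: 0.0426
finger_force: 0.0
time: 11.68
position: [0.5578, 0.0536, 0.0122]
orientation: [180.0, 0.0, 7.3]
contact_force: [-3.6, -1.1, 1.4]
opening: 0.0424
finger_force: 1.8
```

```bash
python3 -m inch '{"motion":[[[0.02,0.003,0],[0,0,0],0.5],[[0.02,0.003,0],[0,0,0],0.5]]}'
```

```text
time: 11.92
position: [0.5581, 0.0536, 0.012]
orientation: [180.0, 0.3, 7.3]
contact_force: [-20.0, -1.0, 17.1]
opening: 0.0428
finger_force: 10.2
```

It's hard against the rail at TCP x -52.6, the same as the first seating. I'll back off, check once more and hand in.

```bash
python3 -m inch '{"motion":[[[-0.2,-0.026,0],[0,0,0],0.5],[[-0.5,-0.06,0],[0,0,0],0.5],[[0,0,0.9],[0,0,0],0.5],[[0,-0.9,0.4],[0,0,0],0.5],[[0,-0.9,0],[0,0,0],0.5]]}';python3 -m inch '{"motion":[[[0,-1,0],[0,0,0],0.5],[[0,-0.5,0],[0,0,0],0.5],[[0,0,0],[0,0,0],0.5]]}'
python3 - <<'E'
from m import *
q=snap()
m=blue(q)&(np.arange(560)<380)&(np.arange(560)>240); m[:170]=0; m[240:]=0
R=np.array([[.992,.127],[-.127,.992]])
for c in blobs(m,300):
    r=rect(c,.03); print(r, R@(r[:2]-[603,117]))
h=cv2.cvtColor(q,cv2.COLOR_RGB2HSV)
for nm,roi,z in(("bottle",(215,265,170,220),.098),("vial",(280,310,155,185),.06),("tape",(232,270,228,265),.019)):
    x0,x1,y0,y1=roi; m=np.zeros(q.shape[:2],bool); m[y0:y1,x0:x1]=1; m&=(h[...,2]>90)|((h[...,1]>120)&(h[...,2]>60))
    c=max(blobs(m,10),key=cv2.contourArea); print(nm,(cast(c.mean(0),z)*1000).round())
E
```

```text
time: 12.55
position: [0.5194, -0.0603, 0.0923]
orientation: [180.0, -0.2, 7.4]
contact_force: [1.4, -0.7, -0.6]
opening: 0.0428
finger_force: 0.0
time: 12.92
position: [0.5179, -0.1518, 0.0902]
orientation: [180.0, -0.0, 7.1]
contact_force: [-0.6, -0.4, -0.0]
opening: 0.0427
finger_force: 0.0
[584.9  60.   49.7 110.6 -81.1] [-25.1942 -54.2453]
bottle [[577. 213.]]
vial [[668.  67.]]
tape [[467. 185.]]
```

The angle reads 1.3° differently from before, so I'll check it with a straight-line fit to the long edges over several frames.

```bash
python3 - <<'E'
from m import *
R=np.array([[.992,.127],[-.127,.992]])
def fit(P):
    for _ in range(3):
        k=np.polyfit(P[:,1],P[:,0],1); e=abs(np.polyval(k,P[:,1])-P[:,0]); P=P[e<=max(1.5,np.median(e)*2)]
    return k
for i in range(4):
    q=snap(); m=blue(q)&(np.arange(560)<340)&(np.arange(560)>260); m[:170]=0; m[240:]=0
    c=max(blobs(m,300),key=cv2.contourArea); m=np.zeros_like(m,np.uint8); cv2.drawContours(m,[c[:,None]],-1,1,-1)
    o=[]
    for f in(np.argmax,lambda a:len(a)-1-np.argmax(a[::-1])):
        P=np.array([[u,f(m[:,u])] for u in range(c[:,0].min()+4,c[:,0].max()-4)])
        W=(cast(P,.03)*1000-[603,117])@R.T; k=fit(W); o+=[k[0],np.polyval(k,-55)]
    L=rail(q) ; 
    h=cv2.cvtColor(q,cv2.COLOR_RGB2HSV); rm=(h[...,1]<60)&(h[...,2]>120); rm[:175]=0; rm[230:]=0
    P=np.array([[u,np.argmax(rm[:,u])] for u in range(276,350)]); k=fit((cast(P,.018)*1000-[603,117])@R.T)
    print("far slope/x, near slope/x",np.round(o,3),"rail outer",k.round(3))
E
```

```text
far slope/x, near slope/x [-4.0000e-03 -2.4140e+00  2.0000e-03 -4.8161e+01] rail outer [-4.0000e-03  1.1245e+01]
far slope/x, near slope/x [-4.0000e-03 -2.4140e+00 -9.0000e-03 -4.8036e+01] rail outer [-4.0000e-03  1.1245e+01]
far slope/x, near slope/x [-4.0000e-03 -2.4140e+00 -3.0000e-03 -4.8041e+01] rail outer [-4.0000e-03  1.1245e+01]
far slope/x, near slope/x [-4.0000e-03 -2.4140e+00 -3.0000e-03 -4.8054e+01] rail outer [-4.0000e-03  1.1245e+01]
```

The rack is parallel to the rail within 0.005 rad and the gap is under 1 mm, so I'm handing in.

```bash
python3 -c "
from bench import ticket
print(ticket.sign_off())"
```

```text
the job is handed in; nothing more can be done
None
```

I pushed the rack fully home against both rails and handed the job in at about 13 s; the last camera check showed it parallel to the long rail within 0.005 rad, with the bottle, vial and tape where they stood (sign-off gave no verdict).

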